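Put the bench kit back on its own footprint plates

TASK

Someone has stood the four things on one another's footprint plates. Exchange them so that each stands upright and centred on the white plate whose black inlaid shape matches its base (bottle on the larger round plate, small dropper bottle on the smaller round one, carton on the broad rectangular one, bench timer on the narrow oblong one), the carton and timer square with their shapes; the empty rubber mat is free for parking a thing on the way. Leave the cuvette standing where it is.

Things in the scene. Friction and masses are not known exactly. Their poses are not given: they have to be found in the camera images.
- bottle: White plastic reagent bottle with blue screw cap, the largest thing here: body 42 mm diameter and 76 mm tall, cap 26 mm diameter, 90 mm tall in all, 0.1 to 0.16 kg. Stands upright at the start on the carton's or the timer's plate. May be gripped round the body from any side. Origin: centre of the underside; z up.
- dropper: Small brown immersion-oil bottle with black cap: body 25 mm diameter and 49 mm tall, cap 16 mm diameter, 58 mm tall in all, about 0.03 kg. Stands upright at the start on the carton's or the timer's plate. Origin: centre of the underside; z up.
- carton: Small yellow-brown closed spare-lamp carton, 38 mm (its x) by 45 mm (its y) by 62 mm tall, about 0.04 kg. Stands upright at the start on one of the two round plates. Its x lies within 0.4 rad of world x at the start. Origin: centre of the underside; z up.
- timer: White bench timer with display, standing upright, thin: 25 mm (its x, front to back) by 62 mm (its y) by 52 mm tall, about 0.055 kg. Stands at the start on one of the two round plates. Grip across its thickness (x), which lies within 0.4 rad of world x at the start; its keys do not move. Origin: centre of the underside; z up.
- bottle_plate: Home of the bottle: the larger round white plate, 80 mm diameter, with a black inlaid circle of 46 mm. Fixed, 5 mm thick, top at z = 5 mm. Origin: centre of the plate's underside; the black shape is centred on it.
- dropper_plate: Home of the dropper: the smaller round white plate, 58 mm diameter, with a black inlaid circle of 30 mm. Fixed, 5 mm thick, top at z = 5 mm. Origin: centre of the plate's underside; the black shape is centred on it.
- carton_plate: Home of the carton: the broad, nearly square white plate, 66 mm (its x) by 72 mm (its y), with a black inlaid rectangle of 42 by 49 mm; the carton's 38 mm side goes along the plate's x. Fixed, 5 mm thick, top at z = 5 mm. Origin: centre of the plate's underside; the black shape is centred on it.
- timer_plate: Home of the timer: the narrow oblong white plate, 44 mm (its x) by 82 mm (its y), with a black inlaid bar of 29 by 66 mm; the timer's thickness goes along the plate's x, either way round. Fixed, 5 mm thick, top at z = 5 mm. Origin: centre of the plate's underside; the black shape is centred on it.
- parking_mat: Square black rubber mat, 74 by 74 mm, bare of any shape and empty at the start: a free spot to stand one thing on while places are exchanged. Fixed, 5 mm thick, top at z = 5 mm. Origin: centre of its underside.
- cuvette: Slender clear cuvette, 12 by 12 mm and 45 mm tall, standing upright on the desk among the plates; it topples easily and must stay as it is. Origin: centre of the underside; z up.
Mind the look-alikes: they are no part of the job. Leave any green look-alike of the timer alone.

How it is judged:
By the outcome, as a careful person would: the job done as asked, in the order asked, and still so for the second after the job is handed in, with the robot touching nothing.
It also fails if it takes over 120 s, if anything falls off the work surface, if the arm or the gripper's body presses on something with over 40 N, if the wrist force passes 120 N, or if a joint passes its speed limit or range.

ROBOT

A 6-joint arm with a two-finger parallel gripper is mounted at the origin on a cart in front of the work surface, level with it; the furniture and walls round the work are solid. World frame = base frame: x ahead of the robot, y to its left, z up, the work surface at z = 0. Lengths are in mm, angles in rad, forces in N, time in s.
With the tool pointing down it reaches from about 400 to 925 mm from the base axis. Payload 12.5 kg.
Tool frame: the origin (TCP) lies midway between the tips of the shut fingers; the grasp point (between the pads) lies 19 mm behind it (env.pinch_z is the z of the grasp point in the tool frame, in mm); z points along the fingers, y is the line along which they close (so a half turn about z gives the same grasp; the last joint's range is limited). The gripper opens to 95 mm and grips with 3 to 60 N. Pads are 20 mm wide; open, the fingers measure 119 mm over their backs; the gripper's body (75 mm by 180 mm) begins 59 mm behind the grasp point.
Start: joints at [1.176, 0.491, 1.559, -0, 1.092, -0.106], TCP at [177.984, 599.14, 214.661] pointing down, gripper open.
Joint ranges: [-3.1, 3.1], [-0.84, 2.19], [0.05, 2.79], [-1.13, 4.28], [0.06, 2.93], [-2.69, 2.69]. Speed limits (rad/s): [2.22, 2.22, 2.79, 3.14, 3.14, 3.14].

INTERFACE

Orientations are given as [roll, pitch, yaw] about the fixed x, y, z axes, in that order (R = Rz(yaw) Ry(pitch) Rx(roll)).
In Python, from cell import env, eyes gives the robot as it stands.
- The arm moves only by the shell command python3 -m inch 'ROWS'. ROWS is JSON, a list of rows, each a list of 3 entries, a list of its own where there are three numbers: the shift along the tool's x, y, z in units of 60 mm (1.0 is 60 mm), then the turn about the tool's z in units of 5 degrees (1.0 is 5 degrees), then the closure, from -1 (fully open) to 1 (shut). In form: [[[tx, ty, tz], turn, claw], ...]. A call has exactly 10 rows; each row shifts and turns the commanded pose from where the row before left it, along the tool's axes as they then stand; what a row does not reach is not made up. A row lasts 1/8 s, in which the tool goes at most 62.5 mm and 10.7 degrees, less where a joint would pass 70% of its speed; a pose out of reach is approached as far as the arm can. A call is refused whole if a number of a shift passes 1 or a number of a turn 1, either way. A call with a gripper value outside its range is refused whole. The fingers move at their own pace and stop on an object; the grip force is fixed at half the most. Time passes only in rows, so rows that do not move let the fingers close, or fill a call up. It gives the time, the measured TCP pose, the force, the opening and the grip force at its end, in the units of the state.
- env.state(): the state, without advancing time (a new reading comes with each control period).
- eyes.read_camera(name): name is "scene" or "side" or "wrist"; returns a dict with "pixels" (384x512x3 uint8, red, green, blue), "fx", "fy", "cx", "cy" (pixels), "extrinsics" (4x4, takes a point from world to camera coordinates). Camera axes: x right, y down, z forward; pixel columns grow to the right and rows downward; lengths in mm; the calibration is good to about 2 mm. A picture is of the moment at which its call begins. There is no depth.
- env.job_done(): hands the job in; it is judged then, once.
Trained networks look in a picture, given as the dict that the camera call returned (one of the last four; its "shot" number tells which), for a name from the list of things; names that differ only in an ending like _2 or _b are one class to them, and where a whole thing is asked for, a point or a joint stands for the part that bears it (a point fixed in the world has none). Each returns a list of dicts, best first, with "score" (0 to 1); they miss things now and then, are a little off and sometimes report something else, mostly with a low value. They report only what shows in the picture. A call takes as long as a camera call. They do not tell look-alikes from the thing itself.
- eyes.boxes_of(name, picture): "centre" ([row, column] in pixels, amid what is visible of it).
- eyes.cut_out(name, picture): "mask" (384x512 bool, what is visible of it) and "centre" ([row, column] in pixels, amid what is visible of it).
- eyes.spot_point(name, picture): "centre" ([row, column] in pixels: a listed point, or the origin of a listed thing).
The state is a dict: "t": time; "joints": joint angles; "qvel": joint speeds; "tau": joint torques, N m; "eef_pos": TCP position; "tcp_rot": TCP orientation; "ft_force": force on the tool from outside, world axes, zero at the start; "moment": the same for the moment, N m; "opening": opening from 0.0 (shut) to 1.0 (fully open); "grip_force": force on a finger pad.
Only numpy, scipy, OpenCV 4.12 (cv2) and the standard library are available. Lean on these libraries where they do the work, as an engineer would, in place of code of your own. Each camera call takes 0.05 s, during which the arm holds its last target. There are 200 camera calls.

## Working session

There is one attempt and no reset: what is moved stays moved. The work goes in short steps, Python scripts to look and compute and a shell command to move; the robot and the scene stay as the last step left them, time stands still between calls to the robot, and variables do not carry over. Pictures are saved under pics/ and viewed, at most 14 in all, crops included, and the job is handed in when it is done.

```bash
mkdir -p pics; ls; python3 - <<'E'
from cell import env, eyes
import cv2
print(env.state(), env.pinch_z)
for n in ["scene","side","wrist"]:
    p=eyes.read_camera(n); cv2.imwrite(f"pics/{n}0.png",p["pixels"][:,:,::-1])
    print(n,p["extrinsics"].round(3).tolist(),p["fx"],p["cx"],p["cy"])
E
```

```text
pics
{'t': 0.0, 'joints': array([ 1.17637822e+00,  4.91549434e-01,  1.55946659e+00, -1.74031793e-05,
        1.09168841e+00, -1.05553592e-01]), 'qvel': array([-0.00071233,  0.00027387, -0.0003047 ,  0.0005838 ,  0.00047247,
        0.0012929 ]), 'tau': array([ 1.83301679e-03, -6.12640500e+01, -2.58182591e+01,  6.93172077e-02,
        4.81982832e-02, -1.46076968e-04]), 'eef_pos': array([177.89781432, 598.88635591, 214.06213391]), 'tcp_rot': array([-3.14048544e+00, -1.01785688e-04,  2.85273612e+00]), 'ft_force': array([-0.56918292,  1.4838678 , -0.00380168]), 'moment': array([ 0.0044408 , -0.00814445, -0.0423583 ]), 'grip_force': 0.0, 'opening': 0.9990372941632574} -18.8
scene [[0.684, -0.73, 0.002, -342.512], [-0.494, -0.464, -0.736, 351.639], [0.538, 0.502, -0.677, 647.487], [0.0, 0.0, 0.0, 1.0]] 499.15792318560045 251.29159900263022 188.3955380888334
side [[-0.985, -0.17, 0.023, 559.205], [-0.115, 0.557, -0.823, 77.034], [0.127, -0.813, -0.568, 938.19], [0.0, 0.0, 0.0, 1.0]] 460.41134231930744 260.644854783741 188.00173354678105
wrist [[0.285, 0.958, -0.001, -625.413], [0.927, -0.276, 0.254, -28.518], [0.243, -0.073, -0.967, 390.13], [0.0, 0.0, 0.0, 1.0]] 319.23283755847035 252.72474519601198 196.15010177005212
```

```bash
python3 - <<'E'
import cv2,numpy as np
a=cv2.imread("pics/scene0.png");b=cv2.imread("pics/side0.png")
cv2.imwrite("pics/s.png",cv2.resize(a,(780,585),interpolation=3));cv2.imwrite("pics/d.png",cv2.resize(b,(780,585),interpolation=3))
E
```

```text
(no output)
```

View pics/s.png

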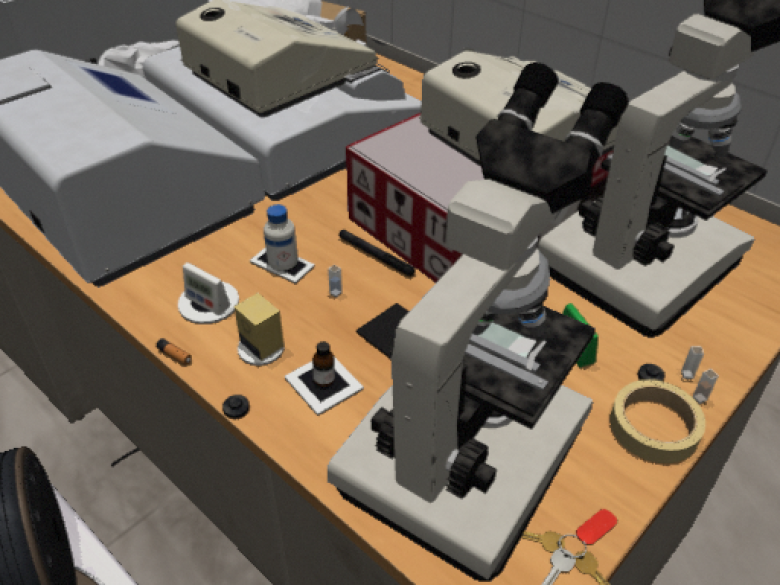

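View pics/d.png

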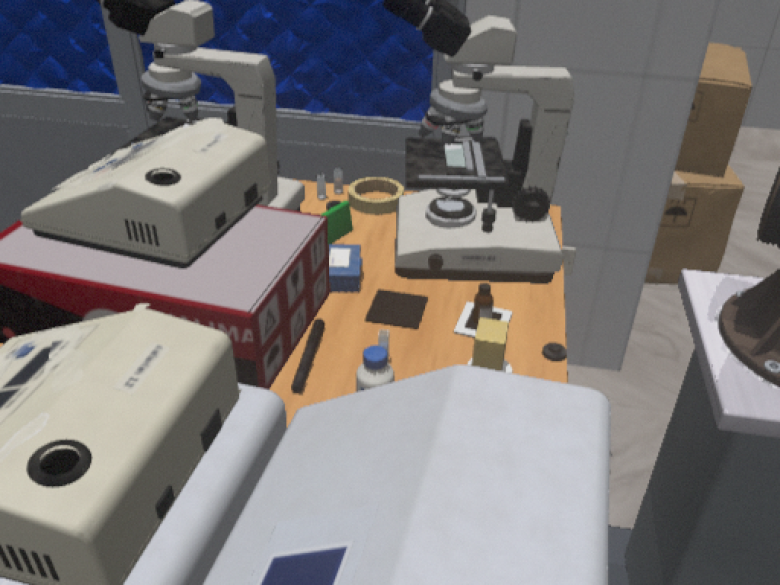

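The scene view (at 780x585) shows:
- The bottle at (282,245) on the oblong plate.
- The timer at (205,290) on the larger round plate.
- The carton at (260,325) on the smaller round plate.
- The dropper at (323,365) on the broad plate.
- The mat at (390,330), close to the microscope.
- The cuvette at (335,280).

Look-alikes are the green timer at (580,335) and the cuvettes at (692,360) and (706,385). The side view confirms the mat at (397,309), with the microscope's base beyond it.

```bash
cat > h.py <<'E'
from cell import env, eyes
import numpy as np, cv2
def ray(p,rc,z=0.):
    E=np.array(p["extrinsics"]);R,t=E[:3,:3],E[:3,3];c=-R.T@t
    d=R.T@np.array([(rc[1]-p["cx"])/p["fx"],(rc[0]-p["cy"])/p["fy"],1.]);return (c+d*(z-c[2])/d[2])[:2]
def proj(p,X):
    E=np.array(p["extrinsics"]);q=E[:3,:3]@np.array(X,float)+E[:3,3]
    return np.array([p["cy"]+p["fy"]*q[1]/q[2],p["cx"]+p["fx"]*q[0]/q[2]])
Z=dict(bottle=5,dropper=5,carton=5,timer=5,bottle_plate=0,dropper_plate=0,carton_plate=0,timer_plate=0,parking_mat=0,cuvette=0)
def spots(p,names=Z):
    for n in names:
        for r in eyes.spot_point(n,p)[:3]:
            print(n,round(r["score"],2),np.round(r["centre"]).tolist(),ray(p,r["centre"],Z[n]).round(1).tolist())
def snap(cam,name):
    p=eyes.read_camera(cam);cv2.imwrite(f"pics/{name}.png",p["pixels"][:,:,::-1]);return p
E
python3 - <<'E'
from h import *
for c in ["scene","side","wrist"]:
    print(c);spots(snap(c,c+"1"))
E
```

```text
scene
bottle 0.84 [172.0, 185.0] [550.6, 240.7]
dropper 0.62 [247.0, 214.0] [449.5, 43.4]
carton 0.66 [224.0, 170.0] [431.2, 145.0]
timer 0.65 [226.0, 379.0] [697.2, -147.2]
timer 0.63 [196.0, 140.0] [438.8, 249.3]
bottle_plate 0.79 [197.0, 137.0] [435.8, 256.8]
dropper_plate 0.6 [226.0, 168.0] [427.2, 149.6]
carton_plate 0.8 [248.0, 212.0] [446.1, 47.3]
timer_plate 0.6 [229.0, 172.0] [427.0, 137.0]
timer_plate 0.58 [174.0, 184.0] [548.2, 240.8]
timer_plate 0.38 [248.0, 214.0] [450.3, 45.6]
parking_mat 0.97 [220.0, 263.0] [564.2, 28.1]
cuvette 0.59 [190.0, 218.0] [562.0, 152.0]
side
dropper 0.6 [208.0, 315.0] [446.9, 37.0]
timer 0.7 [156.0, 219.0] [692.8, -128.8]
timer 0.57 [243.0, 322.0] [425.5, 143.9]
dropper_plate 0.61 [245.0, 322.0] [424.8, 143.8]
carton_plate 0.9 [211.0, 318.0] [438.6, 39.5]
cuvette 0.59 [213.0, 321.0] [432.8, 44.9]
cuvette 0.57 [235.0, 249.0] [566.1, 144.0]
wrist
```

View pics/wrist0.png

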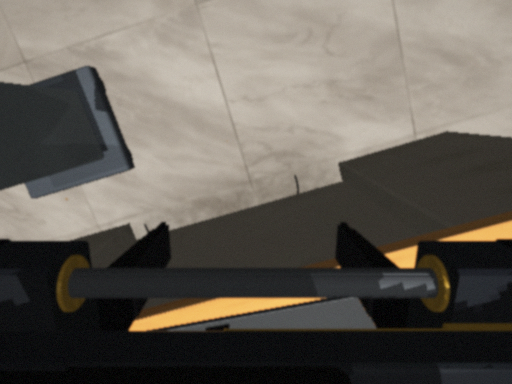

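```bash
python3 -m inch '[[[0,0,-0.75],0,-1],[[0,0,-0.75],0,-1],[[0,0,-0.75],0,-1],[[-0.6,-0.47,0],0,-1],[[-0.6,-0.47,0],0,-1],[[-0.6,-0.47,0],0,-1],[[-0.6,-0.47,0],0,-1],[[-0.6,-0.47,0],0,-1],[[-0.6,-0.47,0],0,-1],[[-0.6,-0.47,0],0,-1]]'
python3 -m inch '[[[-0.6,-0.47,0],0,-1],[[-0.6,-0.47,0],0,-1],[[-0.6,-0.47,0],0,-1],[[-0.6,-0.47,0],0,-1],[[-0.6,-0.47,0],0,-1],[[0,0,0],1,-1],[[0,0,0],1,-1],[[0,0,0],1,-1],[[0,0,0],1,-1],[[0,0,0],1,-1]]'
python3 -m inch '[[[0,0,0],1,-1],[[0,0,0],1,-1],[[0,0,0],1,-1],[[0,0,0],1,-1],[[0,0,0],1,-1],[[0,0,0],1,-1],[[0,0,0],1,-1],[[0,0,0],1,-1],[[0,0,0],1,-1],[[0,0,0],0.7,-1]]'
python3 - <<'E'
from h import *
p=snap("wrist","w2");spots(p)
E
```

```text
t: 3.05
eef_pos: [364.0, 336.8, 349.8]
tcp_rot: [3.141, 0.0, 2.853]
ft_force: [0.5, -0.7, 0.7]
opening: 0.998
grip_force: 0.0
t: 4.3
eef_pos: [495.7, 151.7, 349.7]
tcp_rot: [3.141, 0.0, 2.414]
ft_force: [-0.1, 0.3, -0.3]
opening: 0.998
grip_force: 0.0
t: 5.55
eef_pos: [495.6, 151.7, 349.7]
tcp_rot: [3.141, -0.0, 1.568]
ft_force: [0.1, 0.7, -0.3]
opening: 1.0
grip_force: 0.0
bottle 0.91 [96.0, 289.0] [552.6, 248.4]
dropper 0.81 [220.0, 224.0] [447.6, 47.1]
carton 0.88 [164.0, 214.0] [432.4, 143.3]
timer 0.9 [313.0, 363.0] [698.3, -134.8]
timer 0.64 [92.0, 209.0] [429.0, 253.8]
bottle_plate 0.88 [91.0, 211.0] [432.1, 255.4]
dropper_plate 0.67 [165.0, 214.0] [432.2, 139.9]
carton_plate 0.93 [220.0, 223.0] [444.8, 44.6]
timer_plate 0.71 [99.0, 288.0] [551.9, 243.2]
parking_mat 0.86 [226.0, 293.0] [565.2, 34.6]
cuvette 0.41 [162.0, 293.0] [562.0, 144.1]
```

View pics/w2.png

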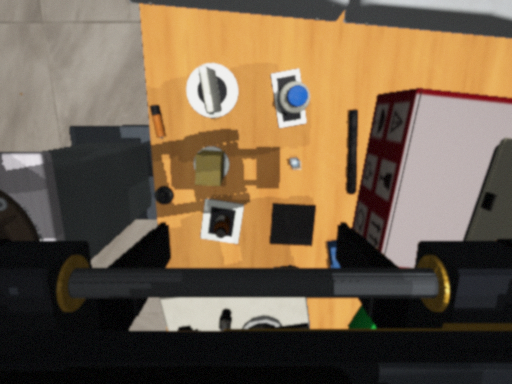

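The wrist view looks down on everything:
- Timer at (209,90) on the larger round plate.
- Bottle at (296,97) on the oblong plate.
- Carton at (210,165) on the smaller round plate.
- Dropper at (222,222) on the broad plate.
- Cuvette at (293,162) and mat at (293,225).
- Green look-alike timer at (363,315), well away, so I'm leaving it.

The choices follow the description. Next I check them in one close crop and measure the plates.

```bash
cat >> h.py <<'E'
from scipy.optimize import least_squares
def outline(p,n,near,z):
    c=[r for r in eyes.cut_out(n,p)];c=[r for r in c if np.hypot(*(ray(p,r["centre"],z)-near))<40]
    if not c: return None
    m=c[0]["mask"].astype(np.uint8);k=max(cv2.findContours(m,0,1)[0],key=cv2.contourArea)[:,0]
    return np.array([ray(p,(v,u),z) for u,v in k])
def fitrect(P,a,b,yaw0=0.):
    def f(q):
        c,s=np.cos(q[2]),np.sin(q[2]);d=(P-q[:2])@np.array([[c,-s],[s,c]]);d=np.abs(d)-[a/2,b/2]
        return np.hypot(*np.maximum(d,0).T)+np.minimum(d.max(1),0)
    return min((least_squares(f,[*P.mean(0),y],loss="soft_l1",f_scale=1.) for y in (yaw0-.3,yaw0,yaw0+.3)),key=lambda r:r.cost)
def fitcirc(P,d):
    return least_squares(lambda q:np.hypot(*(P-q[:2]).T)-d/2,P.mean(0),loss="soft_l1",f_scale=1.)
M=dict(timer_plate=(550,242,5,44,82),carton_plate=(446,46,5,66,72),parking_mat=(565,32,5,74,74),bottle_plate=(434,255,5,80),dropper_plate=(430,143,5,58))
def plates(p,names=M):
    for n in names:
        x,y,z,*s=M[n];P=outline(p,n,(x,y),z)
        if P is None: print(n,None);continue
        r=fitrect(P,*s) if len(s)==2 else fitcirc(P,*s)
        print(n,r.x.round(3).tolist(),"cost/pt",round(r.cost/len(P),2),len(P))
E
python3 - <<'E'
from h import *
p=snap("wrist","w3");plates(p)
cv2.imwrite("pics/w3c.png",cv2.resize(p["pixels"][50:250,140:330,::-1],None,fx=3,fy=3,interpolation=3)[:600])
q=snap("scene","s3");print("scene");plates(q)
for n in ("timer","carton","bottle","dropper"):
  for r in eyes.cut_out(n,p): print(n,r["score"],np.round(r["centre"]),cv2.minAreaRect(np.argwhere(r["mask"])[:,::-1].astype(np.float32)))
E
```

```text
timer_plate [553.687, 242.115, 6.497] cost/pt 3.28 82
carton_plate [441.778, 44.936, -0.176] cost/pt 0.22 152
parking_mat [562.448, 38.068, -0.045] cost/pt 0.3 163
bottle_plate [433.448, 256.213] cost/pt 6.74 248
dropper_plate [424.605, 144.003] cost/pt 1.53 28
scene
timer_plate [551.047, 238.033, 0.143] cost/pt 3.37 92
carton_plate [440.235, 39.791, -0.152] cost/pt 5.33 132
parking_mat [560.151, 33.011, -0.034] cost/pt 6.48 85
bottle_plate [431.278, 252.848] cost/pt 6.13 106
dropper_plate [428.19, 139.803] cost/pt 2.75 67
timer 0.89 [ 89. 208.] ((209.5699920654297, 88.98998260498047), (45.96194076538086, 16.687721252441406), 81.8698959350586)
timer 0.74 [319. 365.] ((360.5, 323.0), (23.33452033996582, 23.33452033996582), 45.0)
carton 0.82 [169. 210.] ((209.0, 168.0), (36.0, 28.0), 90.0)
bottle 0.92 [ 97. 295.] ((293.0, 98.0), (32.0, 32.0), 90.0)
dropper 0.79 [225. 220.] ((221.00003051757812, 226.00003051757812), (18.384777069091797, 19.798988342285156), 45.0)
```

View pics/w3c.png

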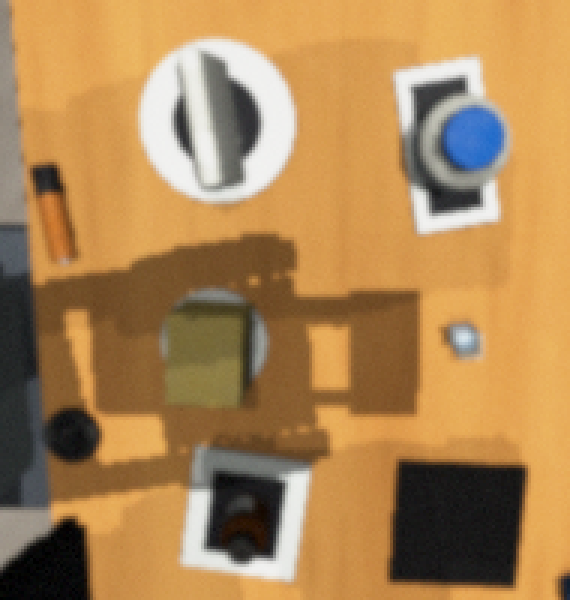

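The crop confirms the four choices. The timer is tilted about +0.15, the carton is nearly square with the world axes, the timer plate is at about +0.13 and the carton plate at about -0.17. Next I check clearance to the microscope.

```bash
python3 - <<'E'
from h import *
a=eyes.read_camera("scene");b=eyes.read_camera("side");k=512/780
def line(p,u,v):
    E=np.array(p["extrinsics"]);R=E[:3,:3];c=-R.T@E[:3,3];d=R.T@np.array([(u-p["cx"])/p["fx"],(v-p["cy"])/p["fy"],1.]);return c,d/np.linalg.norm(d)
def tri(s,t):
    c1,d1=line(a,s[0]*k,s[1]*k);c2,d2=line(b,t[0]*k,t[1]*k)
    q=np.linalg.lstsq(np.c_[d1,-d2],c2-c1,rcond=None)[0];x=c1+q[0]*d1;y=c2+q[1]*d2
    return ((x+y)/2).round(),round(np.linalg.norm(x-y))
print("white head",tri((500,210),(490,42)));print("knob",tri((468,470),(530,203)));print("stage",tri((590,325),(407,140)))
print("slide",tri((515,345),(455,155))); print("eyepiece base",tri((520,110),(455,35)))
for n,v in dict(baseL=(397,275),baseR=(555,280)).items(): print(n,ray(b,(v[1]*k,v[0]*k)))
for v in [(330,485),(505,572),(590,405)]: print(ray(a,(v[1]*k,v[0]*k)))
w=eyes.read_camera("wrist");print("tcp proj z",[proj(w,(495.6,151.7,z)).round() for z in (0,60,331)])
E
```

```text
white head (array([ 478., -145.,  327.]), 10)
knob (array([ 403., -187.,   79.]), 28)
stage (array([ 591., -199.,  154.]), 3)
slide (array([ 514., -160.,  154.]), 7)
eyepiece base (array([ 533., -107.,  360.]), 49)
baseL [576.3141863  -49.79342537]
baseR [342.13963354 -84.78360087]
[349.98608316 -65.04555749]
[ 398.31519681 -257.43214897]
[ 630.58210296 -207.93392786]
tcp proj z [array([158., 253.]), array([164., 252.]), array([231., 252.])]
```

```bash
python3 -m inch '[[[-0.35,-0.16,0],0,-1],[[-0.35,-0.16,0.5],0,-1],[[-0.35,-0.16,0.6],0,-1],[[-0.35,-0.16,0.6],0,-1],[[-0.35,-0.16,0.6],0,-1],[[0,0,0.5],0,-1],[[0,0,0],0,-1],[[0,0,0],0,-1],[[0,0,0],0,-1],[[0,0,0],0,-1]]'
python3 - <<'E'
from h import *
p=snap("wrist","w4");spots(p);plates(p)
cv2.imwrite("pics/w4c.png",cv2.resize(p["pixels"][:260,100:440,::-1],None,fx=2,fy=2,interpolation=3))
E
```

```text
t: 8.3
eef_pos: [447.9, 46.9, 182.4]
tcp_rot: [3.14, -0.0, 1.57]
ft_force: [0.4, 0.3, 0.2]
opening: 0.997
grip_force: 0.0
dropper 0.6 [182.0, 250.0] [445.3, 44.4]
carton 0.89 [90.0, 237.0] [432.1, 141.4]
bottle_plate 0.22 [187.0, 355.0] [564.8, 36.5]
carton_plate 0.88 [183.0, 248.0] [442.5, 41.4]
parking_mat 0.93 [187.0, 355.0] [564.4, 37.2]
cuvette 0.95 [86.0, 363.0] [563.6, 145.9]
timer_plate [555.997, 213.607, 0.113] cost/pt 6.83 134
carton_plate [441.909, 44.146, -0.158] cost/pt 0.37 231
parking_mat [562.021, 37.678, -0.058] cost/pt 0.47 252
bottle_plate [433.854, 257.411] cost/pt 2.18 98
dropper_plate [428.213, 144.678] cost/pt 1.56 66
```

View pics/w4c.png

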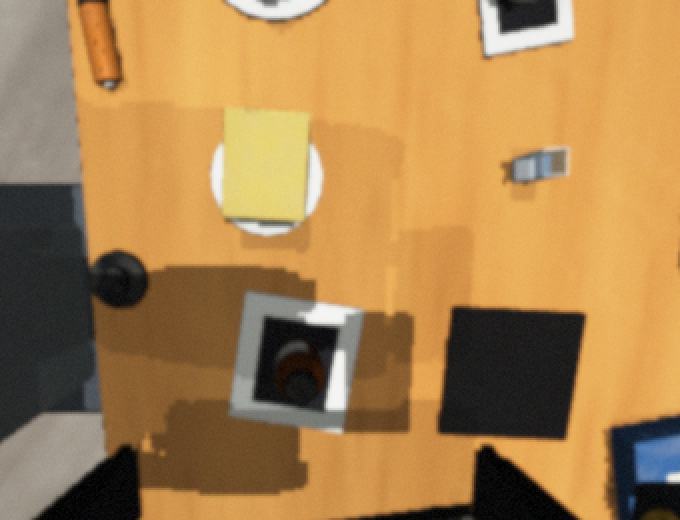

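```bash
python3 - <<'E'
from h import *
p=eyes.read_camera("wrist")
print("cap",ray(p,(385/2,100+300/2),63), "tcp axis", proj(p,(447.9,46.9,63)))
c=np.array([ray(p,(v/2,100+u/2),67) for u,v in [(224,109),(309,113),(304,219),(224,217)]])
print(c.round(1),c.mean(0),[np.linalg.norm(c[i]-c[i-1]).round(1) for i in range(4)],fitrect(c,38,45).x)
E
```

```text
cap [445.31291894  46.52826408] tcp axis [192.10970847 252.77553352]
[[414.4 165. ]
 [449.5 163.4]
 [447.3 121.1]
 [412.9 122. ]] [431.01621415 142.90333689] [np.float64(43.0), np.float64(35.1), np.float64(42.3), np.float64(34.4)] [431.17799511 143.09095246  -3.10591994]
```

```bash
python3 -m inch '[[[0,-0.04,0.6],0,-1],[[0,0,0.6],0,-1],[[0,0,0.6],0,-1],[[0,0,0.6],0,-1],[[0,0,0.32],0,-1],[[0,0,0],0,-1],[[0,0,0],0,1],[[0,0,0],0,1],[[0,0,0],0,1],[[0,0,0],0,1]]'
python3 -m inch '[[[0,0,0],0,1],[[0,0,0],0,1],[[0,0,0],0,1],[[0,0,-0.4],0,1],[[0,0,-0.6],0,1],[[0,0,-0.4],0,1],[[-0.01,0.3,0],0,1],[[-0.02,0.5,0],0,1],[[-0.03,0.5,0],0,1],[[-0.03,0.35,0],0,1]]'
```

```text
t: 10.4
eef_pos: [445.4, 46.8, 18.8]
tcp_rot: [3.141, -0.0, 1.57]
ft_force: [-0.1, 0.4, 0.2]
opening: 0.637
grip_force: 0.0
t: 11.65
eef_pos: [545.3, 41.2, 102.3]
tcp_rot: [3.141, -0.0, 1.57]
ft_force: [0.6, -0.4, -0.2]
opening: 0.25
grip_force: 30.0
```

```bash
python3 -m inch '[[[-0.05,0.28,0],0,1],[[0,0,0.6],0,1],[[0,0,0.6],0,1],[[0,0,0.19],0,1],[[0,0,0],0,1],[[0,0,0],0,0],[[0,0,0],0,0],[[0,0,0],0,0],[[0,0,0],0,0],[[0,0,-0.3],0,0]]'
python3 -m inch '[[[0,0,-0.5],0,0],[[0,0,-0.7],0,0],[[0,0,-0.7],0,-1],[[0.2,-0.3,0],0.46,-1],[[0.4,-0.45,0],0,-1],[[0.5,-0.6,0],0,-1],[[0.4,-0.5,0],0,-1],[[0.25,-0.33,0],0,-1],[[0,0,0],0,-1],[[0,0,0],0,-1]]'
python3 - <<'E'
from h import *
p=snap("wrist","w5");plates(p);spots(p,["dropper","carton"])
cv2.imwrite("pics/w5c.png",cv2.resize(p["pixels"][:300,60:460,::-1],None,fx=2,fy=2,interpolation=3))
E
```

```text
t: 12.9
eef_pos: [560.4, 38.3, 36.3]
tcp_rot: [-3.139, -0.0, 1.57]
ft_force: [0.2, -0.1, -0.0]
opening: 0.498
grip_force: 0.0
t: 14.15
eef_pos: [434.9, 147.6, 151.2]
tcp_rot: [3.141, -0.0, 1.53]
ft_force: [-0.1, 0.2, -0.6]
opening: 1.0
grip_force: 0.0
timer_plate [550.787, 243.918, 0.178] cost/pt 3.25 320
carton_plate [442.157, 44.364, -0.157] cost/pt 5.69 156
parking_mat [560.579, 37.047, 53.361] cost/pt 2.76 80
bottle_plate None
dropper_plate [430.542, 142.327] cost/pt 1.79 74
carton 0.64 [192.0, 249.0] [430.7, 140.9]
```

View pics/w5c.png

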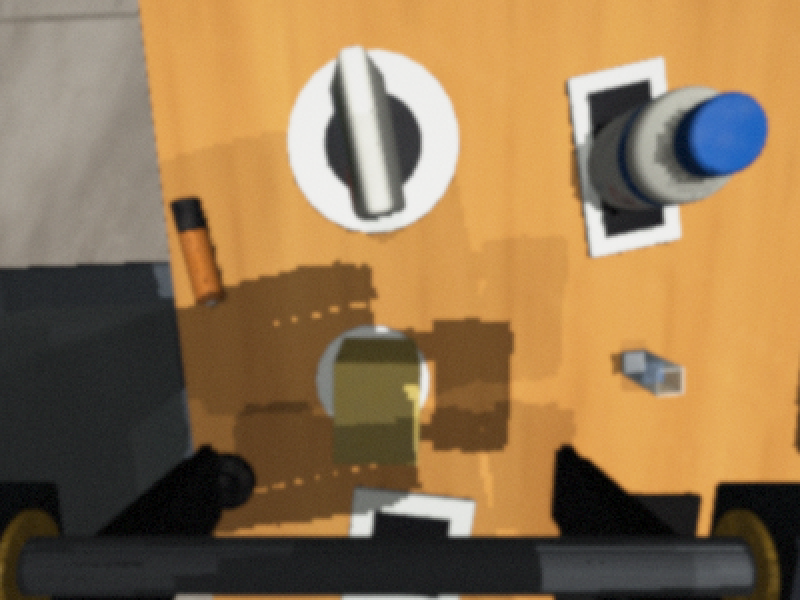

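The crop (2x) shows:
- Carton top face at corners (335,362) to (418,465), on the smaller round plate, which spans x 316-430.
- Larger round plate spanning (288-459, 48-233).
- Oblong plate corners at (568,80), (662,58), (681,237) and (590,257).

The dropper is parked out of view.

```bash
python3 - <<'E'
from h import *
p=eyes.read_camera("wrist")
W=lambda L,z:np.array([ray(p,(v/2,60+u/2),z) for u,v in L])
print("dp",fitcirc(W([(316,378),(430,378),(373,326),(335,340),(412,340)],5),58).x)
P=W([(288,140),(459,140),(373,48),(373,233)],5);print("bp",fitcirc(P,80).x,P.round(1).tolist())
P=W([(568,80),(662,58),(681,237),(590,257)],5);print("tp",P.mean(0),P.round(1).tolist(),np.arctan2(P[0,1]-P[3,1],P[0,0]-P[3,0])-np.pi/2)
P=W([(335,362),(420,362),(418,465),(333,462)],67);print("carton top",P.mean(0),P.round(1).tolist())
P=W([(345,338),(414,338)],5);print("carton bottom back edge",P.round(1).tolist())
P=W([(341,46),(367,46),(403,208),(362,217)],57);print("timer",P.mean(0),P.round(1).tolist())
E
```

```text
dp [428.02244131 142.24249438]
bp [433.46589357 256.12414878] [[393.9, 259.4], [473.1, 256.1], [435.1, 296.3], [431.4, 216.0]]
tp [550.70352085 243.64104384] [[522.8, 279.5], [564.8, 286.8], [579.3, 207.9], [535.9, 200.3]] 0.16351873011930262
carton top [430.60914805 143.87861114] [[414.8, 166.5], [449.3, 165.1], [447.2, 120.5], [411.2, 123.4]]
carton bottom back edge [[415.0, 165.6], [449.5, 164.2]]
timer [432.46474032 254.48206889] [[423.6, 284.9], [433.3, 284.5], [444.7, 225.7], [428.3, 222.9]]
```

```bash
python3 -m inch '[[[-0.07,-0.065,0.5],0,-1],[[0,0,0.6],0,-1],[[0,0,0.6],0,-1],[[0,0,0.47],0,-1],[[0,0,0],0,-1],[[0,0,0],0,1],[[0,0,0],0,1],[[0,0,0],0,1],[[0,0,0],0,1],[[0,0,0],0,1]]'
python3 -m inch '[[[0,0,0],0,1],[[0,0,-0.3],0,1],[[0,0,-0.5],0,1],[[-0.2,0.03,0],0,1],[[-0.4,0.06,0],0,1],[[-0.5,0.08,0],0,1],[[-0.4,0.06,0],0,1],[[-0.145,0.02,0],0,1],[[0,0,0],0.7,1],[[0,0,0],0.73,1]]'
```

```text
t: 15.85
eef_pos: [430.1, 143.8, 21.0]
tcp_rot: [3.141, -0.0, 1.53]
ft_force: [0.4, 0.1, -0.2]
opening: 0.53
grip_force: 0.0
t: 17.1
eef_pos: [440.7, 44.6, 68.3]
tcp_rot: [-3.141, -0.0, 1.403]
ft_force: [0.2, -0.4, 0.4]
opening: 0.392
grip_force: 30.0
```

```bash
python3 -m inch '[[[0,0.02,0.4],0,1],[[0,0,0.385],0,1],[[0,0,0],0,1],[[0,0,0],0,-0.4],[[0,0,0],0,-0.4],[[0,0,0],0,-0.4],[[0,0,-0.3],0,-0.4],[[0,0,-0.6],0,-0.4],[[0,0,-0.6],0,-1],[[0.4,0.6,-0.6],0,-1]]'
python3 -m inch '[[[0,0.6,0],-0.4,-1],[[-0.2,0.6,0],-0.4,-1],[[0,0,0],-0.4,-1],[[0,0,0],-0.4,-1],[[0,0,0],0,-1],[[0,0,0],0,-1],[[0,0,0],0,-1],[[0,0,0],0,-1],[[0,0,0],0,-1],[[0,0,0],0,-1]]'
python3 - <<'E'
from h import *
p=snap("wrist","w6");plates(p,["parking_mat","carton_plate","dropper_plate"]);spots(p,["dropper","carton"])
cv2.imwrite("pics/w6c.png",cv2.resize(p["pixels"][:300,60:460,::-1],None,fx=2,fy=2,interpolation=3))
E
```

```text
t: 18.35
eef_pos: [480.4, 61.8, 149.3]
tcp_rot: [-3.14, 0.0, 1.404]
ft_force: [0.9, -0.9, -0.7]
opening: 0.854
grip_force: 0.0
t: 19.6
eef_pos: [551.3, 39.6, 147.7]
tcp_rot: [-3.142, -0.0, 1.545]
ft_force: [1.1, 0.8, -0.6]
opening: 1.0
grip_force: 0.0
parking_mat [562.938, 37.65, -0.045] cost/pt 0.15 279
carton_plate [441.93, 43.715, -0.166] cost/pt 4.4 282
dropper_plate [428.678, 142.081] cost/pt 0.08 181
dropper 0.55 [186.0, 263.0] [562.2, 40.0]
carton 0.81 [186.0, 142.0] [440.4, 42.7]
```

View pics/w6c.png

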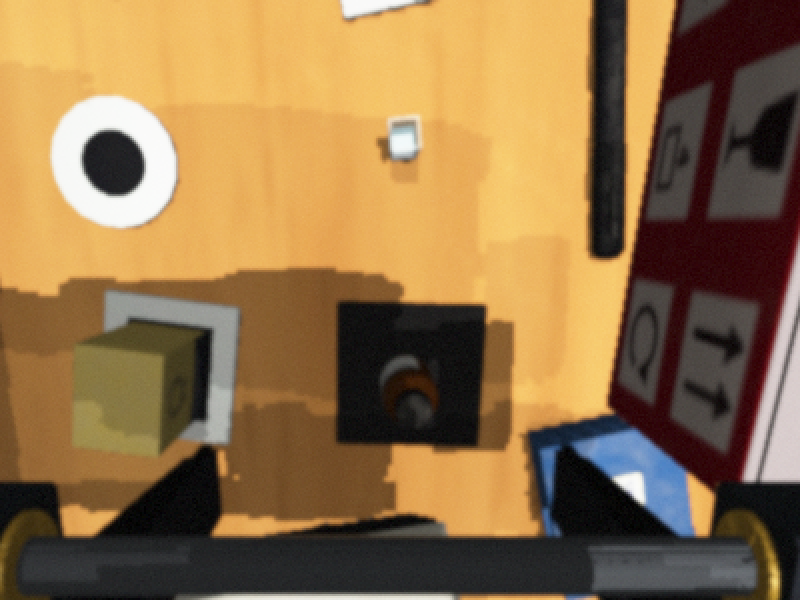

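The crop shows the carton square on the broad plate at about (130,385), the dropper upright on the mat at (410,395), the smaller round plate empty at (113,161) and the cuvette standing at (404,138).

```bash
python3 -m inch '[[[-0.01,0.17,0.4],-0.29,0],[[0,0,0.6],0,0],[[0,0,0.6],0,0],[[0,0,0.545],0,0],[[0,0,0],0,0],[[0,0,0],0,1],[[0,0,0],0,1],[[0,0,0],0,1],[[0,0,0],0,1],[[0,0,0],0,1]]'
python3 -m inch '[[[0,0,-0.3],0,1],[[0,0,-0.6],0,1],[[0,0,-0.6],0,1],[[0.21,-0.27,0],0,1],[[0.4,-0.55,0],0,1],[[0.5,-0.6,0],0,1],[[0.4,-0.5,0],0,1],[[0.2,-0.3,0],0,1],[[0,0,0],0,1],[[0,0,0],0,1]]'
```

```text
t: 21.15
eef_pos: [561.9, 38.7, 20.1]
tcp_rot: [3.14, 0.0, 1.57]
ft_force: [-1.1, -0.9, 7.1]
opening: 0.251
grip_force: 29.9
t: 22.4
eef_pos: [429.3, 141.1, 109.0]
tcp_rot: [3.141, -0.0, 1.57]
ft_force: [0.3, -0.6, -0.5]
opening: 0.25
grip_force: 29.8
```

```bash
python3 -m inch '[[[0.02,-0.015,0.4],0,1],[[0,0,0.6],0,1],[[0,0,0.48],0,1],[[0,0,0],0,1],[[0,0,0],0,1],[[0,0,0],0,0],[[0,0,0],0,0],[[0,0,0],0,0],[[0,0,-0.3],0,0],[[0,0,-0.6],0,0]]'
python3 -m inch '[[[0,0,-0.6],0,-1],[[0,0,-0.7],0,-1],[[0,0,0],0,-1],[[0,0,0],0,-1],[[0,0,0],0,-1],[[0,0,0],0,-1],[[0,0,0],0,-1],[[0,0,0],0,-1],[[0,0,0],0,-1],[[0,0,0],0,-1]]'
python3 - <<'E'
from h import *
p=snap("wrist","w7");spots(p);plates(p,["bottle_plate","timer_plate","carton_plate","dropper_plate"])
cv2.imwrite("pics/w7c.png",cv2.resize(p["pixels"][:300,60:460,::-1],None,fx=2,fy=2,interpolation=3))
E
```

```text
t: 23.65
eef_pos: [426.9, 142.5, 74.2]
tcp_rot: [-3.139, 0.0, 1.57]
ft_force: [0.1, -0.9, -0.1]
opening: 0.501
grip_force: 0.0
t: 24.9
eef_pos: [427.4, 142.6, 152.2]
tcp_rot: [3.142, -0.0, 1.57]
ft_force: [0.0, 0.6, 0.0]
opening: 0.998
grip_force: 0.0
bottle 0.8 [81.0, 388.0] [555.3, 242.6]
dropper 0.94 [185.0, 254.0] [429.3, 142.9]
carton 0.84 [276.0, 263.0] [438.4, 40.8]
carton 0.44 [184.0, 258.0] [433.2, 144.0]
timer 0.93 [68.0, 258.0] [432.3, 254.6]
bottle_plate 0.85 [68.0, 258.0] [433.3, 255.3]
bottle_plate 0.42 [184.0, 254.0] [429.2, 142.9]
bottle_plate 0.27 [181.0, 383.0] [562.3, 146.4]
dropper_plate 0.96 [184.0, 254.0] [429.4, 143.1]
cuvette 0.8 [180.0, 385.0] [564.4, 146.6]
bottle_plate [433.269, 256.532] cost/pt 6.72 410
timer_plate [550.919, 243.846, 0.174] cost/pt 3.27 316
carton_plate [442.59, 44.236, -0.139] cost/pt 4.64 179
dropper_plate [427.697, 142.93] cost/pt 4.43 218
```

View pics/w7c.png

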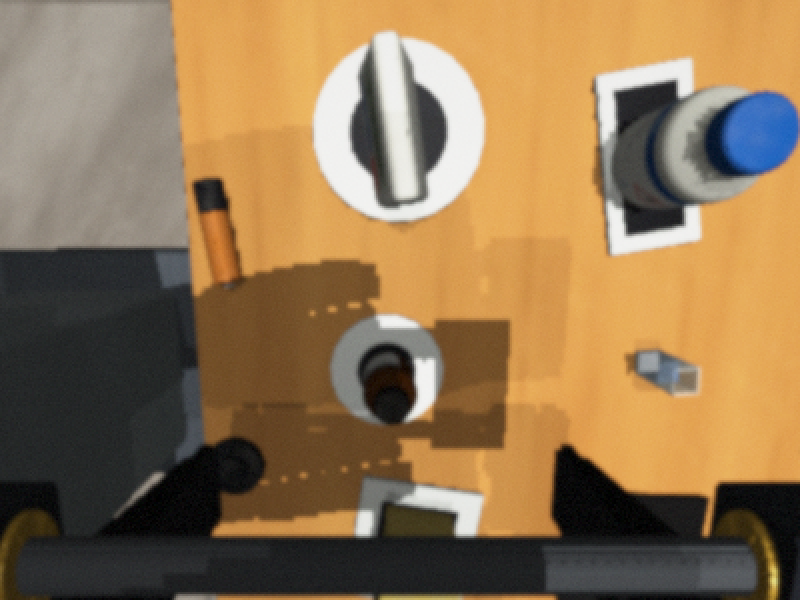

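```bash
python3 - <<'E'
from h import *
a=eyes.read_camera("scene");k=512/780
for u,v in [(95,278),(258,205),(60,250)]: print(ray(a,(v*k,u*k)).round())
for h in (100,150,200): print(h,[ray(a,(v*k,u*k),h).round() for u,v in [(60,178),(255,160)]])
E
```

```text
[356. 405.]
[618. 372.]
[355. 495.]
100 [array([392., 505.]), array([604., 345.])]
150 [array([364., 428.]), array([558., 281.])]
200 [array([336., 352.]), array([513., 218.])]
```

The dropper sits centred on the smaller round plate at crop (388,370). The timer is still at (398,120) and the bottle at (700,150). Next the timer goes to the mat.

```bash
python3 -m inch '[[[0.3,0.02,0],0,-1],[[0.5,0.02,0],0,-1],[[0.6,0.02,0],0,-1],[[0.465,0.023,0],-0.7,-1],[[0,0,0],-0.79,-1],[[0,0,0.5],0,-1],[[0,0,0.6],0,-1],[[0,0,0.5],0,-1],[[0,0,0],0,-1],[[0,0,0],0,-1]]'
```

```text
t: 26.95
eef_pos: [432.9, 254.7, 57.1]
tcp_rot: [3.141, -0.0, 1.7]
ft_force: [1.3, -0.1, 1.0]
opening: 1.001
grip_force: 0.0
```

```bash
python3 -m inch '[[[0,0,0.4],0,-1],[[0,0,0.12],0,-1],[[0,0,0],0,-1],[[0,0,0],0,1],[[0,0,0],0,1],[[0,0,0],0,1],[[0,0,0],0,1],[[0,0,0],0,1],[[0,0,0],0,1],[[0,0,0],0,1]]'
python3 -m inch '[[[0,0,-0.3],0,1],[[0,0,-0.6],0,1],[[0,0,-0.6],0,1],[[0,0,-0.3],0.7,1],[[0,0,0],0.79,1],[[-0.3,0.18,0],0,1],[[-0.5,0.3,0],0,1],[[-0.6,0.36,0],0,1],[[-0.6,0.36,0],0,1],[[-0.6,0.36,0],0,1]]'
python3 -m inch '[[[-0.6,0.36,0],0,1],[[-0.42,0.25,0],0,1],[[0,0,0],0,1],[[0,0,0],0,1],[[0,0,0.4],0,1],[[0,0,0.6],0,1],[[0,0,0.6],0,1],[[0,0,0],0,1],[[0,0,0],0,1],[[0,0,0],0,1]]'
```

```text
t: 28.2
eef_pos: [432.5, 254.5, 25.0]
tcp_rot: [-3.142, -0.0, 1.7]
ft_force: [1.5, -0.0, -0.4]
opening: 0.32
grip_force: 0.0
t: 29.45
eef_pos: [526.5, 97.2, 133.0]
tcp_rot: [-3.142, -0.0, 1.57]
ft_force: [0.7, 0.5, 0.2]
opening: 0.006
grip_force: 0.0
t: 30.7
eef_pos: [563.2, 37.4, 38.5]
tcp_rot: [3.139, 0.0, 1.57]
ft_force: [0.5, 0.1, -0.2]
opening: 0.005
grip_force: 0.0
```

The fingers were still closing when the lift began, so the timer wasn't picked up. I'm going back to look.

```bash
python3 -m inch '[[[0,0,-0.6],0,-1],[[0,0,-0.6],0,-1],[[0,0,-0.6],0,-1],[[0.4,-0.24,0],0,-1],[[0.6,-0.36,0],0,-1],[[0.6,-0.36,0],0,-1],[[0.6,-0.36,0],0,-1],[[0.6,-0.36,0],0,-1],[[0.6,-0.36,0],0,-1],[[0.22,-0.13,0],0,-1]]'
python3 - <<'E'
from h import *
print(env.state()["eef_pos"])
p=snap("wrist","w8");spots(p,["timer","bottle","cuvette"])
cv2.imwrite("pics/w8c.png",cv2.resize(p["pixels"][:300,60:460,::-1],None,fx=2,fy=2,interpolation=3))
E
```

```text
t: 31.95
eef_pos: [431.7, 255.9, 146.1]
tcp_rot: [3.14, -0.001, 1.572]
ft_force: [0.7, 0.1, -0.8]
opening: 0.982
grip_force: 0.0
[431.68279553 255.94729306 146.13407582]
timer 0.92 [186.0, 252.0] [431.6, 257.3]
bottle 0.8 [197.0, 372.0] [552.0, 245.9]
```

View pics/w8c.png

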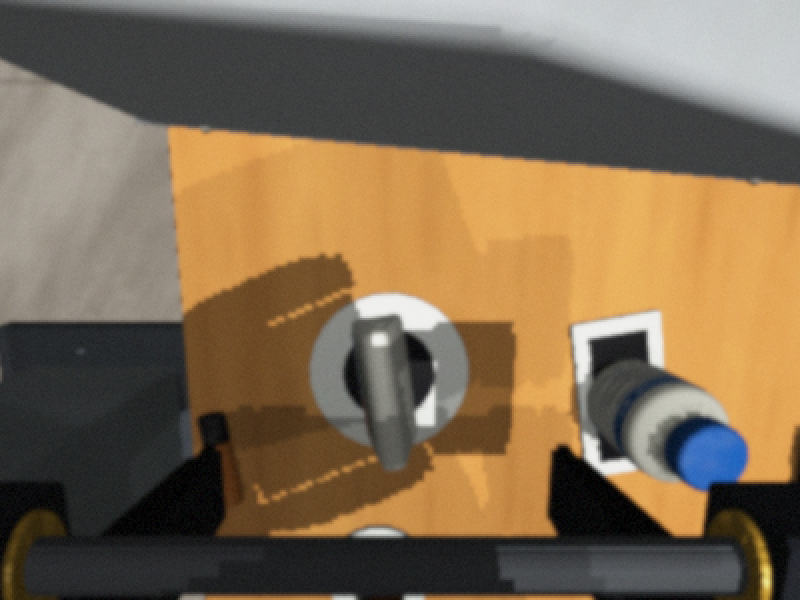

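The timer still stands upright at crop (385,390), as before. I repeat the grasp and let the fingers close fully.

```bash
python3 -m inch '[[[0,0.015,0],-0.75,-1],[[0,0,0.4],-0.74,-1],[[0,0,0.6],0,-1],[[0,0,0.6],0,-1],[[0,0,0.41],0,-1],[[0,0,0],0,-1],[[0,0,0],0,1],[[0,0,0],0,1],[[0,0,0],0,1],[[0,0,0],0,1]]'
python3 -m inch '[[[0,0,0],0,1],[[0,0,0],0,1],[[0,0,0],0,1],[[0,0,0],0,1],[[0,0,0],0,1],[[0,0,0],0,1],[[0,0,-0.3],0,1],[[0,0,-0.6],0,1],[[0,0,-0.6],0,1],[[0,0,-0.3],0,1]]'
```

```text
t: 33.4
eef_pos: [433.6, 254.6, 24.9]
tcp_rot: [3.141, -0.0, 1.7]
ft_force: [-1.0, 0.3, -0.4]
opening: 0.636
grip_force: 0.0
t: 34.65
eef_pos: [433.8, 254.7, 134.2]
tcp_rot: [3.14, -0.001, 1.7]
ft_force: [-0.5, -0.6, -0.8]
opening: 0.198
grip_force: 29.6
```

```bash
python3 - <<'E'
from h import *
p=eyes.read_camera("wrist");s=eyes.read_camera("scene")
a=cv2.resize(p["pixels"][80:300,160:360,::-1],None,fx=2,fy=2,interpolation=3)
c=proj(s,(433,255,110)).astype(int);b=cv2.resize(s["pixels"][max(c[0]-55,0):c[0]+55,max(c[1]-50,0):c[1]+50,::-1],(400,440),interpolation=3)
cv2.imwrite("pics/c9.png",np.hstack([a,b]))
E
```

```text
(no output)
```

View pics/c9.png

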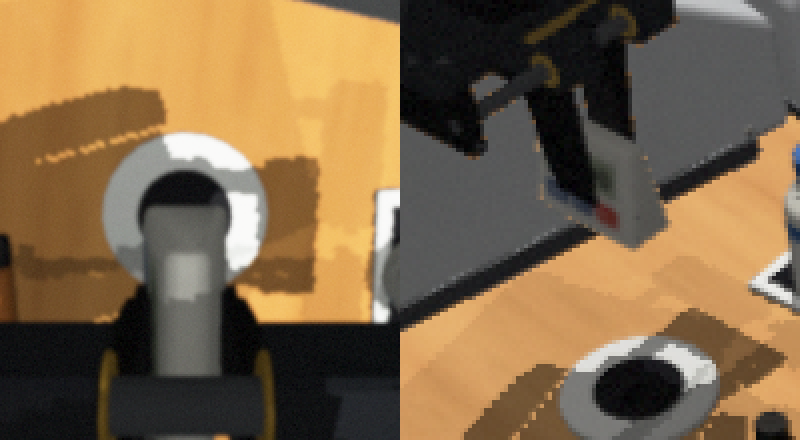

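The timer is held by its upper part, and its faces taper. It's clear of the plate, so I'm taking it to the mat.

```bash
python3 -m inch '[[[0,0,0],0.75,1],[[0,0,0],0.74,1],[[-0.3,0.18,0],0,1],[[-0.5,0.3,0],0,1],[[-0.6,0.36,0],0,1],[[-0.6,0.36,0],0,1],[[-0.6,0.36,0],0,1],[[-0.6,0.36,0],0,1],[[-0.42,0.23,0],0,1],[[0,0,0],0,1]]'
python3 -m inch '[[[0,0,0.5],0,1],[[0,0,0.6],0,1],[[0,0,0.4],0,1],[[0,0,0.15],0,1],[[0,0,0.1],0,1],[[0,0,0],0,1],[[0,0,0],0,1],[[0,0,0],0,1],[[0,0,0],0,1],[[0,0,0],0,1]]'
```

```text
t: 36.0
eef_pos: [562.6, 35.7, 131.1]
tcp_rot: [-3.14, -0.0, 1.568]
ft_force: [0.4, -0.2, -1.0]
opening: 0.204
grip_force: 29.6
t: 37.25
eef_pos: [562.3, 37.2, 27.6]
tcp_rot: [3.141, -0.0, 1.57]
ft_force: [1.2, 0.4, -0.1]
opening: 0.196
grip_force: 29.6
```

```bash
python3 -m inch '[[[0,0,0.03],0,1],[[0,0,0],0,1],[[0,0,0],0,-0.2],[[0,0,0],0,-0.2],[[0,0,0],0,-0.2],[[0,0,0],0,-0.2],[[0,0,-0.3],0,-0.2],[[0,0,-0.6],0,-0.2],[[0,0,-0.6],0,-1],[[0,0,-0.6],0,-1]]'
python3 - <<'E'
from h import *
p=snap("wrist","w10");spots(p,["timer","parking_mat","cuvette"])
a=cv2.resize(p["pixels"][:300,160:400,::-1],(400,500),interpolation=3)
s=eyes.read_camera("side");c=proj(s,(562,37,40)).astype(int);b=cv2.resize(s["pixels"][c[0]-50:c[0]+50,c[1]-40:c[1]+40,::-1],(400,500),interpolation=3)
cv2.imwrite("pics/c10.png",np.hstack([a,b]))
E
```

```text
t: 38.5
eef_pos: [562.1, 37.2, 152.8]
tcp_rot: [-3.142, -0.0, 1.57]
ft_force: [-0.1, -1.7, 0.7]
opening: 0.755
grip_force: 0.0
timer 0.56 [185.0, 254.0] [563.1, 38.0]
parking_mat 0.89 [183.0, 255.0] [564.5, 38.3]
cuvette 0.78 [74.0, 251.0] [560.7, 144.6]
```

View pics/c10.png

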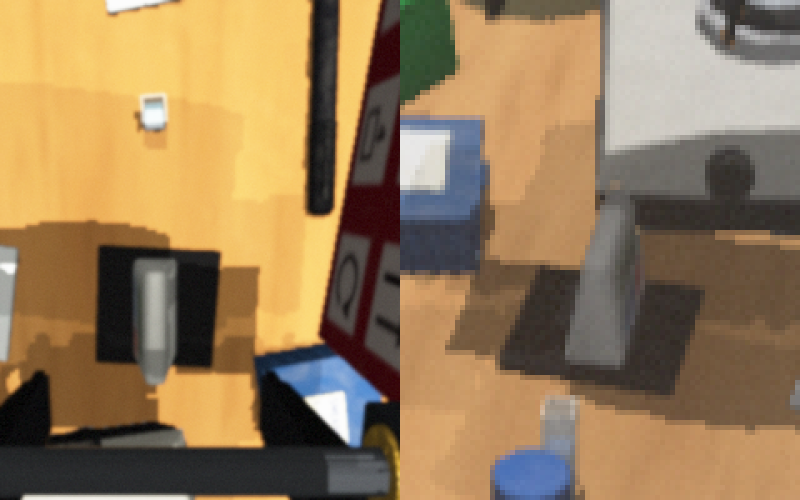

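The timer stands upright near the middle of the mat and the cuvette is undisturbed. The bottle is next.

```bash
python3 -m inch '[[[0.3,-0.02,0],0,-1],[[0.5,-0.03,0],0,-1],[[0.6,-0.03,0],0,-1],[[0.6,-0.03,0],0,-1],[[0.6,-0.03,0],0,-1],[[0.5,-0.02,0],0,-1],[[0.36,0,0],0,-1],[[0,0,0],0,-1],[[0,0,0],0,-1],[[0,0,0],0,-1]]'
python3 - <<'E'
from h import *
p=snap("wrist","w11");spots(p,["bottle","timer_plate","bottle_plate"]);plates(p,["timer_plate","bottle_plate"])
a=p["pixels"].astype(int);m=((a[...,2]>a[...,0]+60)&(np.arange(512)>180)[None]&(np.arange(512)<330)[None]&(np.arange(384)>100)[:,None]&(np.arange(384)<240)[:,None]).astype(np.uint8)
n,l,s,c=cv2.connectedComponentsWithStats(m);i=1+s[1:,4].argmax();print(s[i],c[i],ray(p,c[i][::-1],95),env.state()["eef_pos"])
E
```

```text
t: 40.0
eef_pos: [552.9, 244.0, 151.6]
tcp_rot: [-3.141, 0.0, 1.569]
ft_force: [-1.0, -1.1, 0.1]
opening: 0.998
grip_force: 0.0
bottle 0.77 [184.0, 252.0] [552.7, 246.1]
timer_plate 0.6 [173.0, 137.0] [434.8, 256.5]
bottle_plate 0.83 [172.0, 137.0] [435.0, 257.8]
timer_plate [551.675, 243.604, 3.316] cost/pt 3.02 153
bottle_plate None
[240 196  29  18 322] [253.6863354  205.08074534] [553.86701644 249.69234933] [552.90784293 244.54999421 151.73570571]
```

```bash
python3 -m inch '[[[0.025,0,0.4],0,-1],[[0,0,0.6],0,-1],[[0,0,0.6],0,-1],[[0,0,0.49],0,-1],[[0,0,0],0,-1],[[0,0,0],0,1],[[0,0,0],0,1],[[0,0,0],0,1],[[0,0,0],0,1],[[0,0,0],0,1]]'
python3 -m inch '[[[0,0,0],0,1],[[0,0,0],0,1],[[0,0,-0.3],0,1],[[0,0,-0.5],0,1],[[0,0,-0.3],0,1],[[0.03,-0.3,0],0,1],[[0.03,-0.5,0],0,1],[[0.03,-0.6,0],0,1],[[0.03,-0.4,0],0,1],[[0.03,-0.2,0],0,1]]'
python3 -m inch '[[[0,0,0],0,1],[[0,0,0],0,1],[[0,0,0],0,1],[[0,0,0],0,1],[[0,0,0],0,1],[[0,0,0],0,1],[[0,0,0],0,1],[[0,0,0],0,1],[[0,0,0],0,1],[[0,0,0],0,1]]'
python3 - <<'E'
from h import *
p=snap("wrist","w12");plates(p,["timer_plate"]);s=eyes.read_camera("scene");plates(s,["bottle_plate","timer_plate"])
for r in eyes.spot_point("bottle",s)[:1]: print(ray(s,r["centre"],env.state()["eef_pos"][2]-20.5),r["score"])
E
```

```text
t: 41.55
eef_pos: [552.9, 246.3, 26.4]
tcp_rot: [3.141, -0.0, 1.57]
ft_force: [-0.4, -0.6, -0.1]
opening: 0.535
grip_force: 0.0
t: 42.8
eef_pos: [432.0, 255.6, 92.8]
tcp_rot: [3.141, -0.0, 1.57]
ft_force: [0.7, 0.1, -2.2]
opening: 0.431
grip_force: 30.0
t: 44.05
eef_pos: [432.8, 255.4, 92.2]
tcp_rot: [3.142, -0.0, 1.57]
ft_force: [1.0, -0.1, -1.4]
opening: 0.43
grip_force: 30.0
timer_plate [550.57, 244.185, 0.166] cost/pt 2.02 258
bottle_plate [431.893, 251.476] cost/pt 0.56 96
timer_plate [549.378, 238.469, 0.122] cost/pt 0.66 81
[429.54662108 237.14298801] 0.9
```

```bash
python3 -m inch '[[[0.015,0.01,0.4],0,1],[[0,0,0.5],0,1],[[0,0,0.15],0,1],[[0,0,0.04],0,1],[[0,0,0],0,1],[[0,0,0],0,1],[[0,0,0],0,-0.4],[[0,0,0],0,-0.4],[[0,0,0],0,-0.4],[[0,0,0],0,-0.4]]'
python3 -m inch '[[[0,0,-0.3],0,-0.4],[[0,0,-0.6],0,-0.4],[[0,0,-0.6],0,-1],[[0,0,-0.6],0,-1],[[0,0.4,0],0,-1],[[0,0.6,0],0,-1],[[0,0.6,0],0,-1],[[0,0.4,0],0,-1],[[0,0,0],0,-1],[[0,0,0],0,-1]]'
python3 - <<'E'
from h import *
p=snap("wrist","w13");spots(p,["bottle","bottle_plate","timer_plate"]);plates(p,["timer_plate","bottle_plate"]);s=eyes.read_camera("scene");plates(s,["bottle_plate","timer_plate"]);spots(s,["bottle","bottle_plate"])
a=cv2.resize(p["pixels"][80:280,70:340,::-1],(520,400),interpolation=3)
c=proj(s,(433,255,40)).astype(int);b=cv2.resize(s["pixels"][c[0]-50:c[0]+50,c[1]-32:c[1]+32,::-1],(256,400),interpolation=3)
cv2.imwrite("pics/c13.png",np.hstack([a,b]))
E
```

```text
t: 45.6
eef_pos: [433.4, 256.3, 26.9]
tcp_rot: [3.142, -0.0, 1.57]
ft_force: [0.6, -0.1, -0.1]
opening: 0.695
grip_force: 0.0
t: 46.85
eef_pos: [552.4, 256.1, 152.6]
tcp_rot: [-3.141, 0.0, 1.57]
ft_force: [0.2, 0.3, -0.3]
opening: 1.001
grip_force: 0.0
bottle 0.9 [186.0, 138.0] [435.7, 255.4]
bottle_plate 0.78 [185.0, 138.0] [433.9, 255.9]
timer_plate 0.95 [194.0, 248.0] [547.9, 246.3]
timer_plate [551.5, 244.481, 0.176] cost/pt 0.36 226
bottle_plate [433.043, 256.134] cost/pt 6.13 261
bottle_plate [432.273, 251.517] cost/pt 6.48 111
timer_plate [550.089, 238.846, 0.154] cost/pt 0.36 85
bottle 0.98 [197.0, 134.0] [430.2, 256.7]
bottle_plate 0.68 [197.0, 136.0] [434.8, 256.5]
```

View pics/c13.png

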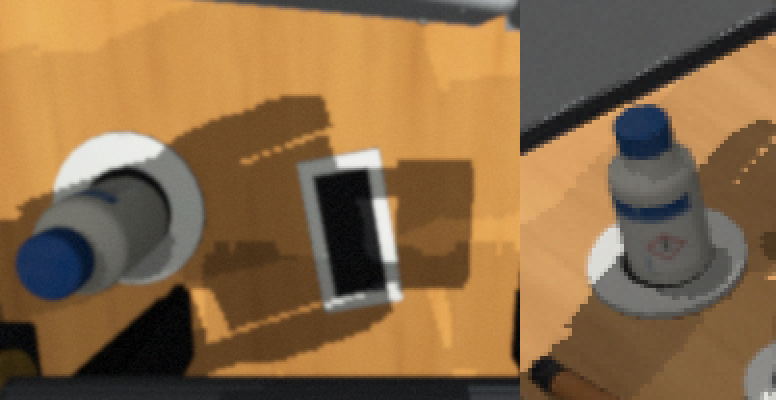

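The bottle stands upright and centred on the larger round plate, and the oblong plate is empty at (351,231). Next I fetch the timer.

```bash
python3 -m inch '[[[-0.34,0.015,0],0,-0.2],[[-0.5,0.025,0],0,-0.2],[[-0.6,0.025,0],0,-0.2],[[-0.6,0.025,0],0,-0.2],[[-0.6,0.025,0],0,-0.2],[[-0.6,0.025,0],0,-0.2],[[-0.4,0.02,0],0,-0.2],[[0,0,0.5],0,-0.2],[[0,0,0.6],0,-0.2],[[0,0,0],0,-0.2]]'
python3 - <<'E'
from h import *
p=snap("wrist","w14");spots(p,["timer","parking_mat"]);plates(p,["parking_mat"])
for r in eyes.cut_out("timer",p)[:2]: print(r["centre"],cv2.minAreaRect(np.argwhere(r["mask"])[:,::-1].astype(np.float32)))
print(proj(p,(562.3,37.5,57)))
E
```

```text
t: 48.65
eef_pos: [561.5, 36.9, 85.1]
tcp_rot: [-3.137, -0.0, 1.569]
ft_force: [-0.7, 0.3, -0.5]
opening: 0.603
grip_force: 0.0
timer 0.74 [203.0, 256.0] [564.4, 37.2]
parking_mat [563.026, 37.49, -0.055] cost/pt 5.62 500
[208.6, 254.5] ((253.0, 215.5), (99.0, 32.0), 90.0)
[64.0, 86.9] ((76.0389175415039, 64.12257385253906), (84.460205078125, 72.67070007324219), 86.42366790771484)
[224.72140174 253.80640949]
```

```bash
python3 -m inch '[[[0.01,0.015,0.5],0,-0.2],[[0,0,0.57],0,-0.2],[[0,0,0],0,-0.2],[[0,0,0],0,1],[[0,0,0],0,1],[[0,0,0],0,1],[[0,0,0],0,1],[[0,0,0],0,1],[[0,0,0],0,1],[[0,0,0],0,1]]'
python3 -m inch '[[[0,0,-0.3],0,1],[[0,0,-0.6],0,1],[[0,0,-0.6],0,1],[[0,0,-0.4],0,1],[[0.3,-0.01,0],0,1],[[0.5,-0.03,0],0,1],[[0.6,-0.04,0],0,1],[[0.6,-0.04,0],0,1],[[0.6,-0.04,0],0,1],[[0.5,-0.03,0],0,1]]'
python3 -m inch '[[[0.34,0,0],0,1],[[0,0,0],-1,1],[[0,0,0],-0.95,1],[[0,0,0.4],0,1],[[0,0,0.6],0,1],[[0,0,0],0,1],[[0,0,0],0,1],[[0,0,0],0,1],[[0,0,0],0,1],[[0,0,0],0,1]]'
```

```text
t: 50.15
eef_pos: [563.8, 38.4, 23.0]
tcp_rot: [3.141, -0.0, 1.57]
ft_force: [-2.1, 1.4, 6.0]
opening: 0.204
grip_force: 30.1
t: 51.4
eef_pos: [551.4, 226.6, 135.0]
tcp_rot: [-3.14, 0.0, 1.571]
ft_force: [0.3, -1.2, -0.8]
opening: 0.204
grip_force: 29.6
t: 52.65
eef_pos: [552.7, 244.9, 77.2]
tcp_rot: [3.141, -0.0, 1.74]
ft_force: [0.8, -1.2, -0.1]
opening: 0.205
grip_force: 29.6
```

```bash
python3 -m inch '[[[0,-0.025,0.4],0,1],[[0,0,0.4],0,1],[[0,0,0.08],0,1],[[0,0,0.02],0,1],[[0,0,0],0,1],[[0,0,0],0,1],[[0,0,0],0,-0.2],[[0,0,0],0,-0.2],[[0,0,0],0,-0.2],[[0,0,0],0,-0.2]]'
python3 -m inch '[[[0,0,-0.3],0,-0.2],[[0,0,-0.6],0,-0.2],[[0,0,-0.6],0,-1],[[0,0,-0.6],0,-1],[[0,0,0],0,-1],[[0,0,0],0,-1],[[0,0,0],0,-1],[[0,0,0],0,-1],[[0,0,0],0,-1],[[0,0,0],0,-1]]'
python3 - <<'E'
from h import *
p=snap("wrist","w15");spots(p,["timer","timer_plate","bottle","bottle_plate"]);plates(p,["timer_plate"])
s=eyes.read_camera("scene");spots(s)
a=cv2.resize(p["pixels"][100:260,170:350,::-1],(450,400),interpolation=3)
c=proj(s,(551,244,30)).astype(int);b=cv2.resize(s["pixels"][c[0]-50:c[0]+50,c[1]-40:c[1]+40,::-1],(320,400),interpolation=3)
cv2.imwrite("pics/c15.png",np.hstack([a,b]))
E
```

```text
t: 53.9
eef_pos: [551.1, 244.6, 22.6]
tcp_rot: [3.142, -0.0, 1.74]
ft_force: [0.2, 0.7, 0.5]
opening: 0.563
grip_force: 0.0
t: 55.15
eef_pos: [551.0, 244.5, 148.4]
tcp_rot: [-3.141, 0.0, 1.74]
ft_force: [-0.3, -0.3, -0.3]
opening: 0.999
grip_force: 0.0
timer 0.69 [189.0, 257.0] [556.0, 242.2]
timer_plate 0.77 [185.0, 252.0] [550.0, 244.6]
bottle 0.69 [156.0, 137.0] [433.8, 255.4]
bottle_plate 0.94 [156.0, 138.0] [433.7, 254.8]
timer_plate [551.573, 243.997, 0.179] cost/pt 3.36 372
bottle 0.66 [199.0, 137.0] [429.1, 246.1]
bottle 0.52 [172.0, 183.0] [546.9, 241.8]
bottle 0.16 [197.0, 136.0] [432.1, 251.3]
dropper 0.92 [224.0, 174.0] [435.8, 139.0]
carton 0.92 [249.0, 213.0] [443.8, 40.3]
carton 0.38 [252.0, 214.0] [439.9, 34.9]
timer 0.84 [232.0, 380.0] [686.4, -155.9]
timer 0.67 [170.0, 187.0] [558.0, 240.0]
timer 0.29 [250.0, 214.0] [444.0, 38.4]
bottle_plate 0.92 [198.0, 139.0] [438.2, 251.1]
dropper_plate 0.67 [224.0, 168.0] [430.7, 151.7]
carton_plate 0.97 [253.0, 212.0] [438.1, 38.6]
carton_plate 0.43 [172.0, 185.0] [555.0, 245.0]
timer_plate 0.59 [173.0, 184.0] [550.7, 242.4]
parking_mat 0.64 [219.0, 262.0] [563.4, 31.3]
cuvette 0.5 [192.0, 218.0] [558.5, 145.7]
```

View pics/c15.png

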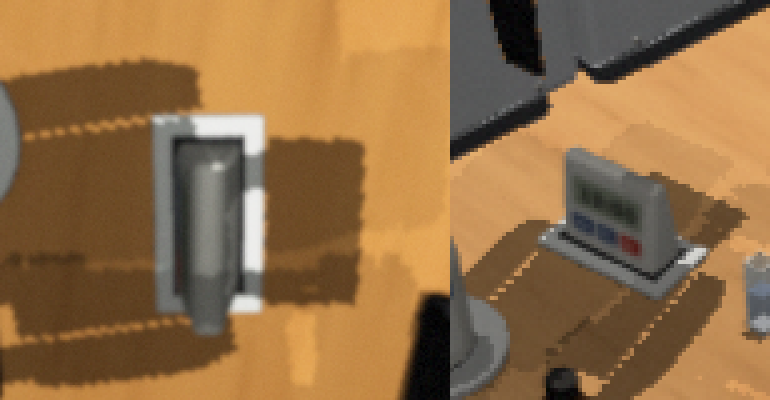

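The timer is upright on its plate and appears slightly toward +x, with a wider black margin on the left in the wrist crop. I've used my 14 views, so from here I measure with brightness profiles in the plate's frame.

```bash
cat >> h.py <<'E'
def prof(p,ctr,yaw,xs,ys,z=5.):
    g=cv2.cvtColor(p["pixels"],cv2.COLOR_RGB2GRAY);c,s=np.cos(yaw),np.sin(yaw)
    mx=np.zeros((len(ys),len(xs)),np.float32);my=mx.copy()
    for i,y in enumerate(ys):
        for j,x in enumerate(xs): my[i,j],mx[i,j]=proj(p,(ctr[0]+c*x-s*y,ctr[1]+s*x+c*y,z))
    return cv2.remap(g,mx,my,cv2.INTER_LINEAR)
E
python3 - <<'E'
from h import *
np.set_printoptions(linewidth=250)
p=eyes.read_camera("wrist");s=eyes.read_camera("scene");xs=np.arange(-26,27,1.5);ys=np.arange(45,-46,-3)
print("x",xs.tolist())
for q,c in ((p,(551.4,244.2)),(s,(550,238.8))):
    a=prof(q,c,.172,xs,ys)
    for y,r in zip(ys,a): print("%4d"%y," ".join("%3d"%v for v in r))
E
```

```text
x [-26.0, -24.5, -23.0, -21.5, -20.0, -18.5, -17.0, -15.5, -14.0, -12.5, -11.0, -9.5, -8.0, -6.5, -5.0, -3.5, -2.0, -0.5, 1.0, 2.5, 4.0, 5.5, 7.0, 8.5, 10.0, 11.5, 13.0, 14.5, 16.0, 17.5, 19.0, 20.5, 22.0, 23.5, 25.0, 26.5]
  45  81  82  84  82  83  85  85  84  82  84  86  83  83  87 103 131 157 166 166 166 166 167 167 168 166 166 166 165 165 165 164 164 165 165 165 164
  42  82  85  96  98 102 105 120 115 108 113 130 130 130 140 158 165 168 169 171 169 170 171 171 172 172 174 174 175 175 175 174 169 165 165 164 163
  39 137 123 107 145 191 200 180 162 161 173 153 132 134 170 216 230 232 234 233 233 233 234 234 233 234 233 234 234 234 233 233 224 183 163 163 163
  36  89  84  85 100 124 135 136 130 130 131 131 131 129 136 184 230 237 237 237 236 236 236 237 236 236 236 236 237 237 237 237 228 184 163 161 163
  33  85  84  83  99 124 130 131 124 101  86  88  88  84  90 134 174 179 182 181 181 179 182 169 155 153 158 166 203 233 236 237 228 184 153 143 138
  30  85  84  84 105 125 131 129 118  68  28  34  50  54  53  54  56  60  65  63  60  57  60  60  61  65  56  71 160 229 237 236 22
[... 7661 characters left out ...]
 102  97 105 100 103 104 103 108 101 107 114 156 196 175 167 178 196 196 191 185 193 170 134 110  91  78
 -36  70  65  80  96 103 106 107 108 107 106 106 107 107 107 107 107 107 106 107 107 106 109 152 188 205 207 208 208 208 208 208 207 174 123  89  79
 -39  72  75  83  92  96  99  97  98  95  98  99  97  98  96  98  97  96  96  96  98 100 109 131 161 159 161 157 161 160 160 168 152 130 111  91  84
 -42  70  72  78  78  77  77  73  74  76  77  77  72  76  75  80  86  81  87  93 114 115 107 114 100 101  95  94  99 108 122 128 138 137 133 144 137
 -45  76  76  75  82  84  81  81  83  88  91  94  95  95 100 114 129 106  93 114 136 139 124 139 142 143 148 142 148 146 148 150 151 151 151 149 150
```

```bash
python3 - <<'E'
from h import *
s=eyes.read_camera("scene");P=outline(s,"carton_plate",(441,40),5);r=fitrect(P,66,72);print(r.x)
xs=np.arange(-36,37,2.);ys=np.arange(-40,41,4)[::-1]
print("    "," ".join("%3d"%v for v in xs))
for y,q in zip(ys,prof(s,(440.2,39.6),-.162,xs,ys)): print("%4d"%y," ".join("%3d"%v for v in q))
E
```

```text
[ 4.40004954e+02  3.90704765e+01 -1.70803648e-01]
     -36 -34 -32 -30 -28 -26 -24 -22 -20 -18 -16 -14 -12 -10  -8  -6  -4  -2   0   2   4   6   8  10  12  14  16  18  20  22  24  26  28  30  32  34  36
  40 156 158 158 158 159 157 158 157 151 148 152 153 154 134  89  65  63  61  58  64  61  66  73 104 159 174 172 172 173 173 174 173 173 173 173 174 181
  36 155 156 170 194 208 204 208 200 200 196 197 206 180  73  56  64  60  56  61  63  57  65  72 107 160 174 175 175 173 173 172 174 172 177 190 195 200
  32 147 105 147 205 212 211 212 212 210 209 203 176  35  37  59  62  58  55  60  59  61  67  70 108 167 174 175 175 175 175 175 176 174 181 192 187 186
  28 148  96 157 211 212 211 212 208 195 173 128  50  28  41  61  62  59  54  54  58  66  68  69  83 128  95 125 101 125 115 124 115 117  99 121 102 122
  24 154 133 139 207 212 211 212 199  99  30  31  26  28  40  59  62  59  59  61  66  68  69  73  74  73  72  73  77  78  76  76  73  73  73  76  77  74
  20 153 132 139 204 211 210 200 120  70  25  24  25  25  41  61  65  64  66  67  67  70  74  74  72  70  71  72  72  72  69  72  72
[... 1615 characters left out ...]
 175 209 190 200 205 195 191 190 188 201 212 194 213 194 226 234 234 235 235 224 191 177
 -28 161 135 142 210 214 213 213 211 213 213 213 213 213 213 212 212 213 213 213 213 214 213 213 212 212 213 212 212 211 218 234 235 235 236 226 193 179
 -32 158 125 143 203 203 208 203 195 195 206 207 204 211 202 208 204 205 204 205 206 205 207 204 207 207 217 216 223 209 222 226 229 227 229 223 187 179
 -36 164 136 106 122 102  98 104  97 113  96  99  95 105 111 104  97  93 108 106 107  91 105  97 106 106 105 114  96  95  94 108 108 123 120 158 177 179
 -40 163 162 164 165 165 163 164 163 163 162 162 163 163 162 161 161 161 160 159 157 157 160 175 175 176 174 175 165 175 175 173 174 172 171 174 177 180
```

```bash
python3 - <<'E'
from h import *
s=eyes.read_camera("scene");xs=np.arange(-24,25,1.5);ys=np.arange(-12,-27,-1.)
def show(p,c):
    print("    "," ".join("%3d"%v for v in xs))
    for y,q in zip(ys,prof(p,c,-.165,xs,ys)): print("%4d"%y," ".join("%3d"%v for v in q))
show(s,(440,40.4))
ys=np.arange(-30,-42,-1.);print(prof(s,(440,40.4),-.165,[-15,0,10],ys).T, prof(s,(440,40.4),-.165,[-26],np.arange(30,44,1.)).T)
E
```

```text
-24 -22 -21 -19 -18 -16 -15 -13 -12 -10  -9  -7  -6  -4  -3  -1   0   1   3   4   6   7   9  10  12  13  15  16  18  19  21  22  24
 -12 204 158 107  68  30  14  24  37  54  66  71  70  68  69  70  73  69  69  70  70  71  71  70  70  70  71  70  69  70  70  79 124 190
 -13 205 163 108  70  30  17  29  45  59  70  70  70  69  70  70  71  68  68  69  69  71  71  69  70  70  70  69  69  70  68  88 146 220
 -14 207 159 113  74  24  20  34  52  64  69  69  70  69  69  69  69  68  68  70  69  71  69  69  69  69  69  68  69  69  69  87 154 233
 -15 212 174 131  72  25  20  37  56  69  69  69  70  69  69  69  69  67  69  71  70  69  68  69  69  68  68  68  69  68  69  87 158 219
 -16 209 198 149  69  27  23  42  61  68  68  68  70  69  68  68  68  66  69  70  69  67  67  68  68  68  67  69  68  67  64  87 157 224
 -17 202 182 149  67  22  30  50  68  66  66  67  67  67  66  67  67  66  69  67  66  65  66  67  67  67  67  68  67  64  59  72 153 230
 -18 180 148 126  67  25  38  57  66  62  57  63  63  60  63  64  65  65  65  63  56  61  63  61  65  64  64  66  65  61  53  64 151 217
 -19 178 
[... 600 characters left out ...]
113 121 123 139 137 113 105 109 108 118 137 153 142 138 137 125 142 191 235
 -24 213 196 163 159 165 148 155 166 192 171 175 176 147 153 167 167 171 178 194 162 154 173 157 164 183 195 188 177 191 174 177 214 235
 -25 213 214 194 195 207 183 199 201 212 205 199 212 186 192 203 196 204 203 213 201 192 212 193 196 209 212 214 203 212 207 202 231 234
 -26 212 213 213 212 212 207 213 213 212 211 211 212 212 211 212 210 213 214 213 212 210 212 213 211 212 212 214 213 213 212 212 225 232
[[213 212 211 206 176 134  99  98 107 131 152 161]
 [213 213 211 205 180 139 105 114 138 159 159 161]
 [213 212 210 201 176 141 109 105 115 142 165 177]] [[212 211 211 211 210 203 192 177 166 159 157 157 156 156]]
```

```bash
python3 -m inch '[[[-0.3,0,-0.3],1,-1],[[-0.5,0,-0.3],0.95,-1],[[-0.6,0,0],0,-1],[[-0.6,-0.4,0],0,-1],[[-0.6,-0.5,0],0,-1],[[-0.4,-0.5,0],0,-1],[[0,-0.4,0],0,-1],[[0,0,0],0,-1],[[0,0,0],0,-1],[[0,0,0],0,-1]]'
python3 - <<'E'
from h import *
p=snap("wrist","w16");P=outline(p,"carton_plate",(442,44),5);print(fitrect(P,66,72).x);spots(p,["carton","carton_plate","dropper","dropper_plate","cuvette"])
xs=np.arange(-36,37,2.);ys=np.arange(38,-40,-2)
print("    "," ".join("%3d"%v for v in xs))
for y,q in zip(ys,prof(p,(442,44.2),-.162,xs,ys)): print("%4d"%y," ".join("%3d"%v for v in q))
E
```

```text
t: 57.5
eef_pos: [449.2, 65.2, 184.5]
tcp_rot: [3.141, -0.0, 1.57]
ft_force: [0.1, 0.6, 0.0]
opening: 1.002
grip_force: 0.0
[ 4.41686973e+02  4.36017166e+01 -1.66087151e-01]
carton 0.95 [200.0, 248.0] [443.7, 41.5]
dropper_plate 0.63 [109.0, 235.0] [430.6, 140.7]
cuvette 0.82 [105.0, 359.0] [562.7, 145.1]
cuvette 0.57 [106.0, 232.0] [427.2, 143.4]
     -36 -34 -32 -30 -28 -26 -24 -22 -20 -18 -16 -14 -12 -10  -8  -6  -4  -2   0   2   4   6   8  10  12  14  16  18  20  22  24  26  28  30  32  34  36
  38  83  84  87  91  88  86  86  87  85  85  84  84  84  86  86  88  88  86  87  86  85  87  86  86  83  85  83  83  85  86  86  87  89  91  85  85  86
  36  83  87  98 106 109 107 104 103 107 107 104 105 108 106 105 110 107 107 109 106 107 106 107 106 107 106 107 106 108 110 104 104 107 109 101  86  86
  34  85  88 113 129 130 131 128 130 133 130 130 132 131 132 131 132 131 131 131 130 130 131 131 131 130 132 131 130 130 135 135 130 134 131 115  90  88
  32  87  87 115 135 136 135 134 136 135 135 137 135 135 136 136 137 137 134 136 133 135 135 136 139 138 135 133 136 155 192 195 154 137 1
[... 4669 characters left out ...]
  89  89  89  89  90  89  91  91  89  90  90  91  91  91 135 216 234 234 233 216 167 160
 -32  80  84 104 115 114 118 117 110  94  90  90  90  89  88  88  89  90  91  91  89  89  89  89  91  91  90  91  90  91 134 214 233 234 233 219 169 157
 -34  79  82  97 108 109 110 110 107  94  88  91  89  90  88  92  90  90  89  92  89  90  88  88  89  91  91  89  92 101 137 202 219 224 227 209 171 158
 -36  79  80  86  89  90  90  91  88  88  90  94  90  91  91  90  88  88  89  88  88  89  91  90  89  89  86  91  98 139 160 170 175 184 184 172 160 158
 -38  78  80  78  81  81  82  82  80  84  89  89  87  89  89  91  89  91  86  88  90  88  89  88  89  89  92  90 100 159 172 158 154 151 152 152 153 157
```

```bash
python3 -c "
from cell import env
print(env.job_done())"
```

```text
the job is handed in; nothing more can be done
None
```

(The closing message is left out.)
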